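Press one spacer out of the feeder and push it into the open bay

ROBOT

A 6-joint arm with a two-finger parallel gripper is mounted at the origin on a cart in front of the work surface, level with it; the furniture and walls round the work are solid. World frame = base frame: x ahead of the robot, y to its left, z up, the work surface at z = 0. Lengths are in m, angles in rad, forces in N, time in s.
With the tool pointing down it reaches from about 0.3 to 0.775 m from the base axis. Payload 14.6 kg.
Tool frame: the origin (TCP) lies at the centre of the arm's flange, where the gripper is bolted on; the fingertips stand 199 mm ahead of it and the grasp point (between the pads) lies 180 mm ahead of it; z points along the fingers, y is the line along which they close (so a half turn about z gives the same grasp; the last joint's range is limited). The gripper opens to 94 mm and grips with 3 to 60 N. Pads are 16 mm wide; open, the fingers measure 119 mm over their backs; the gripper's body (75 mm by 177 mm) begins 78 mm behind the grasp point.
Start: joints at [1.082, 0.3, 1.521, -0, 1.321, -0.067], TCP at [0.225, 0.502, 0.405] pointing down, gripper open.
Joint ranges: [-3.03, 3.03], [-0.79, 2.21], [0.23, 2.52], [-1.04, 4.18], [0, 3.07], [-2.55, 2.55]. Speed limits (rad/s): [2.22, 2.22, 2.57, 3.14, 3.14, 3.14].

INTERFACE

Orientations are given as [roll, pitch, yaw] about the fixed x, y, z axes, in that order (R = Rz(yaw) Ry(pitch) Rx(roll)).
In Python, from station import ctrl gives the robot as it stands. The module is installed in compiled form; this text tells all that it offers.
- The arm moves only by the tool servo_tool, never from a script. Its argument "motion" is a list of rows, each a list of 5 numbers: the closure, from 0 (fully open) to 1 (shut), then the shift along the world's x, y, z in cm, then the turn about the world's z in degrees. A call has 1 to 20 rows; each row is the pose to reach, as a shift and turn from the pose commanded when the call began; what a row does not reach only later rows make up. A row lasts 1/8 s, in which the tool goes at most 62.5 mm and 10.7 degrees, less where a joint would pass 70% of its speed; a pose out of reach is approached as far as the arm can. A call with a gripper value outside its range is refused whole. The fingers move at their own pace and stop on an object; "squeeze" is the grip in N (left out, the last holds). Time passes only in rows, so rows that repeat a pose let the fingers close. It gives the time, the measured TCP pose, the force, the opening and the grip force at its end, in the units of the state.
- ctrl.get_obs(): the state, without advancing time (a new reading comes with each control period).
- ctrl.camera(name): name is "side" or "top" or "wrist"; returns a dict with "image" (400x640x3 uint8, red, green, blue), "fx", "fy", "cx", "cy" (pixels), "camera_from_world" (4x4, takes a point from world to camera coordinates); the wrist camera has in their place "hand_eye" (4x4, takes a point from camera to tool coordinates, whose origin is the TCP and whose axes are the flange's). Camera axes: x right, y up, looking along -z (the intrinsics and any distortion apply to the point x, -y, -z); pixel columns grow to the right and rows downward; lengths in m; the calibration is good to about 2 mm. A picture is of the moment at which its call begins: read the wrist's pose just before it. There is no depth.
- ctrl.hand_in(): hands the job in; it is judged then, once.
The state is a dict: "time_s": time; "qpos": joint angles; "joint_vel": joint speeds; "tau": joint torques, N m; "ee_pos": TCP position; "eef_rot": TCP orientation; "force": force on the tool from outside, world axes, zero at the start; "moment": the same for the moment, N m; "grip_width": finger opening in m; "grip_force": force on a finger pad.
Only numpy, scipy, OpenCV 4.12 (cv2) and the standard library are available. Lean on these libraries where they do the work, as an engineer would, in place of code of your own. Each camera call takes 0.05 s, during which the arm holds its last target. There are 200 camera calls.

TASK

Press the feeder's plunger all the way down once and let it come back up, so that a single brass spacer comes out into the trough. Then push that spacer sideways along the trough floor, without picking it up, until it lies wholly on the dark rubber pad in the open end bay. Leave the other spacers in the magazine and do not disturb the loose things around the feeder.

Things in the scene. Friction and masses are not known exactly. Their poses are not given: they have to be found in the camera images.
- dispenser: Grey metal spacer feeder, fixed to the bench. Origin on the bench top under the magazine's axis; -x is its front (roughly toward the robot), y runs along the trough. In mm: square open-topped magazine x -17..14, y -17..17, top z 52, holding three stacked spacers; behind it the housing x 14..80, y -27..27, top z 46, with the plunger at x 47, y 0.
- trough_mid (a point): Middle of the trough floor (feeder x -44, y 0, z 6 mm), axes as the feeder's. The trough in front of the magazine is 48 mm wide inside (x) and 216 mm long (y), walled all round by rails 6 mm thick, tops 8 mm above its floor. One end is the open bay with the rubber pad, the other is closed by the blanking block; which end is which varies.
- outlet (a point): On the floor at feeder x -39, y 0, z 6 mm, in front of the magazine's outlet: where a slow press leaves the ejected spacer's axis (a fast press throws it further to -x). The plunger drives a pusher 1.6 times as far, sliding the lowest spacer out along -x. When the plunger returns, the next spacer drops; a second press would eject it too.
- plunger (a joint): Travel of the plunger, m: 0 up (rest), 0.025 fully down. A spring returns it: about 2 N to start it, about 4 N fully down; hard stop there. From 0.0225 it counts as fully pressed.
- plunger_top (a point): Centre of the top face of the plunger's black round cap (34 mm across, 7 mm thick), 82 mm above the bench at rest, 57 mm when fully pressed. Moves with the plunger; pressed straight down.
- spacer_0: The lowest spacer of the stack, the one that is ejected: brass ring, 26 mm outside, 12 mm bore, 14 mm high, about 30 g, loose. Origin at the centre of its underside, axis z. It stands on the trough floor's level (6 mm over the bench) with its top at 20 mm.
- spacer_1: The second spacer, same as spacer_0, resting on it in the magazine. It must stay in the magazine (it drops to the bottom after the press).
- spacer_2: The third, topmost spacer, same as spacer_0. It must stay in the magazine.
- bay_pad: Thin dark rubber pad flush on the trough floor, 47 mm (x) by 44 mm (y), that floors the open end bay. Origin at its centre on the floor; axes parallel to the feeder's. Centre at feeder x -44, y +86 or -86; fixed. The trough's end wall is 22 mm beyond its centre.
- blanking_block: Grey metal block with two screw heads, 46 mm (x) by 42 mm (y) by 10 mm high (12 mm with the heads), fixed on the trough floor at the other end (feeder x -44, y -86 or +86), which it closes. Origin at the centre of its underside.
- screw_box: Clear lidded box with screws, 54 x 52 x 26 mm, loose, in front of the trough toward its +y end. Bystander. Origin at the centre of its underside.
- usb_stick: Red memory stick, 17 x 53 x 8 mm, loose, behind the trough on the feeder's -y side. Bystander. Origin at the centre of its underside.
- coupler: Small black block with three white domes, 30 x 50 x 20 mm, loose, in front of the trough near its middle. Bystander. Origin at the centre of its underside.

How it is judged:
On the way, in this order (a step that is already met when the one before it is completed fails the run):
1. the plunger is pressed fully down (value of joint plunger above 0.0225 m).
2. the plunger is back up and the lowest spacer stands in the trough (value of joint plunger below 0.003 m and x of spacer_0 in the frame of dispenser below -0.032 m and z of spacer_0 in the frame of dispenser below 0.01 m), for 0.1 s.
3. the spacer lies on the pad in the open bay (x of spacer_0 in the frame of bay_pad between -0.014 and 0.014 m and y of spacer_0 in the frame of bay_pad between -0.012 and 0.012 m and z of spacer_0 in the frame of bay_pad between -0.003 and 0.004 m), for 0.2 s.
At the end, for the whole second after the job is handed in: The ejected spacer lies flat and still on the rubber pad (its axis within 12 mm of the pad's centre along the trough and 14 mm across it), the plunger is up, the two other spacers are in the magazine (within 6 mm of its axis), and no bystander has moved 15 mm (all of step 3 and angle between spacer_0's own z axis and vertical below 0.1 rad and linear speed of spacer_0 below 0.01 m/s and value of joint plunger below 0.003 m and x of spacer_1 in the frame of dispenser between -0.006 and 0.006 m and y of spacer_1 in the frame of dispenser between -0.006 and 0.006 m and x of spacer_2 in the frame of dispenser between -0.006 and 0.006 m and y of spacer_2 in the frame of dispenser between -0.006 and 0.006 m and distance of each of screw_box, usb_stick, coupler from where it was at the start of the episode below 0.015 m); the robot touches nothing.
It fails at once if a second spacer is ejected (x of any of spacer_1, spacer_2 in the frame of dispenser below -0.015 m).
It fails at once if the ejected spacer is lifted or tipped up instead of pushed along the floor (z of spacer_0 in the frame of dispenser above 0.012 m or angle between spacer_0's own z axis and vertical above 0.5 rad).
It fails at once if a spacer is lifted out of the magazine (z of spacer_1 in the frame of dispenser above 0.028 m or z of spacer_2 in the frame of dispenser above 0.042 m).
It fails at once if a loose thing near the feeder is moved 15 mm or more (distance of any of screw_box, usb_stick, coupler from where it was at the start of the episode above 0.015 m).
It also fails if it takes over 45 s, if anything falls off the work surface, if the arm or the gripper's body presses on something with over 40 N, if the wrist force passes 120 N, or if a joint passes its speed limit or range.

## Working session

There is one attempt and no reset: what is moved stays moved. The work goes in short steps, Python scripts to look and compute and a tool call to move; the robot and the scene stay as the last step left them, time stands still between calls to the robot, and variables do not carry over. Pictures are saved under pics/ and viewed, at most 10 in all, crops included, and the job is handed in when it is done.

Besides the shell and the picture viewer there is one more tool, called after "Call:" by a JSON object that holds its "method" and its "body", one argument or row to a line. servo_tool: Moves the arm, as the interface text tells. Its arguments: {"type":"object","properties":{"motion":{"type":"array","items":{"type":"array","items":{"type":"number"}}},"squeeze":{"type":"number"}},"required":["motion"]}

```bash
mkdir -p pics; cat > h.py <<'E'
import numpy as np, cv2
from station import ctrl
def ray(c,u,v):
    T=np.linalg.inv(c["camera_from_world"]); d=np.array([(u-c["cx"])/c["fx"],-(v-c["cy"])/c["fy"],-1.])
    return T[:3,3],T[:3,:3]@d
def onplane(c,u,v,z):
    o,d=ray(c,u,v); return o+d*(z-o[2])/d[2]
def proj(c,p):
    q=c["camera_from_world"]@np.append(p,1); return c["cx"]+c["fx"]*q[0]/-q[2], c["cy"]-c["fy"]*q[1]/-q[2]
def save(n,im): cv2.imwrite(f"pics/{n}.png",cv2.cvtColor(im,cv2.COLOR_RGB2BGR))
E
python3 - <<'E'
from h import *
import pickle
print(ctrl.get_obs())
for n in("top","side"):
    c=ctrl.camera(n); save(n,c["image"]); pickle.dump(c,open(n+".pkl","wb")); print(n,{k:v for k,v in c.items() if k!="image"})
E
```

```text
{'time_s': 0.0, 'qpos': array([ 1.08237372e+00,  3.00471306e-01,  1.52161129e+00, -1.29448827e-05,
        1.32070801e+00, -6.66069204e-02]), 'joint_vel': array([-0.0010223 ,  0.0015179 ,  0.000694  , -0.00037633, -0.00061874,
       -0.00210509]), 'tau': array([ 1.01253620e-03, -5.31807768e+01, -3.52741277e+01,  7.08496361e-02,
        2.42885237e-02, -3.87166165e-05]), 'ee_pos': array([0.22516787, 0.50175236, 0.4040733 ]), 'eef_rot': array([-3.14039652e+00, -6.72224670e-05,  2.71978014e+00]), 'force': array([-0.32832814, -0.78829144,  0.20506068]), 'moment': array([-0.01792694, -0.00746635,  0.01123718]), 'grip_force': 0.0, 'grip_width': 0.09410560360014047}
top {'fx': 437.698319180307, 'fy': 437.698319180307, 'cx': 318.0118594733882, 'cy': 197.013653018432, 'camera_from_world': array([[ 0.00925861, -0.99974629, -0.02053348,  0.04103701],
       [ 0.99142553,  0.00650103,  0.13051114, -0.52859456],
       [-0.13034454, -0.02156577,  0.99123419, -0.85050575],
       [ 0.        ,  0.        ,  0.        ,  1.        ]])}
side {'fx': 495.55738521376475, 'fy': 495.55738521376475, 'cx': 324.777671537465, 'cy': 194.76497513071135, 'camera_from_world': array([[ 0.89741134, -0.44109607,  0.00933557, -0.4693603 ],
       [ 0.23399405,  0.49378708,  0.83750887, -0.20783668],
       [-0.37403166, -0.74940549,  0.54634397, -0.6510458 ],
       [ 0.        ,  0.        ,  0.        ,  1.        ]])}
```

View pics/top.png

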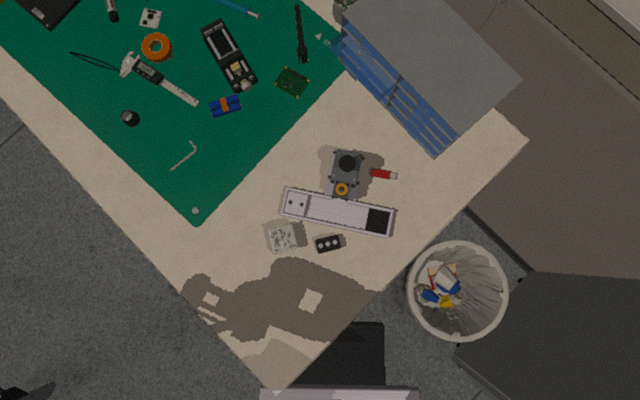

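View pics/side.png

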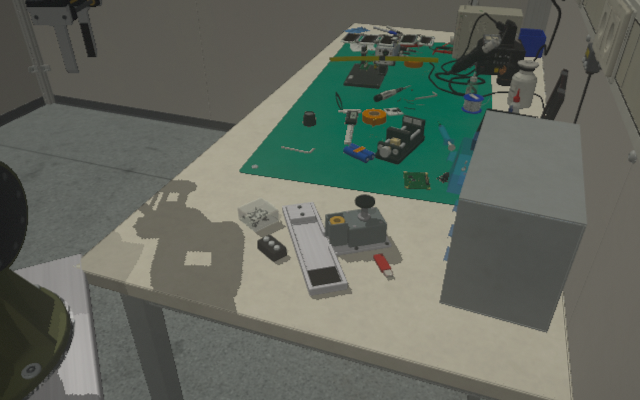

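The top view shows the cap at about (347,163), the magazine ring at (342,189), the dark pad at (379,220), which is the -y end, and the block at (296,203). The coupler is at (328,243), the box at (283,237) and the USB stick at (383,174). The side view agrees.

```bash
cat > m.py <<'E'
from h import *
import pickle
t=pickle.load(open("top.pkl","rb")); s=pickle.load(open("side.pkl","rb"))
def blob(c,x0,y0,x1,y1,f):
    r=c["image"][y0:y1,x0:x1]; hsv=cv2.cvtColor(r,cv2.COLOR_RGB2HSV); m=f(hsv).astype(np.uint8)
    n,l,st,ce=cv2.connectedComponentsWithStats(m); i=1+np.argmax(st[1:,4]); 
    cn=max(cv2.findContours((l==i).astype(np.uint8),0,2)[0],key=cv2.contourArea)
    return ce[i]+[x0,y0], st[i,4], cv2.minAreaRect(cn+np.array([x0,y0]))
dark=lambda h:h[...,2]<60
org=lambda h:(h[...,0]>8)&(h[...,0]<28)&(h[...,1]>130)
for nm,c,pb,cb,rb in(("top",t,(360,200,400,245),(330,148,366,178),(330,180,355,200)),("side",s,(300,258,350,295),(350,190,380,212),(325,210,350,230))):
    p=blob(c,*pb,dark);k=blob(c,*cb,dark);r=blob(c,*rb,org)
    print(nm,"pad",p,onplane(c,*p[0],.006)); print(" cap",k,onplane(c,*k[0],.0785)); print(" ring",r,onplane(c,*r[0],.048))
from numpy import *
P=onplane(t,*blob(t,360,200,400,245,dark)[0],.006); C=onplane(t,*blob(t,330,148,366,178,dark)[0],.0785)
# feeder: cap-pad = R(yaw)*(0.091,0.086)
d=C-P; print("len",hypot(d[0],d[1]),"expect",hypot(.091,.086)); yaw=arctan2(d[1],d[0])-arctan2(.086,.091); print("yaw deg",degrees(yaw))
R=array([[cos(yaw),-sin(yaw)],[sin(yaw),cos(yaw)]]); O=(C+P)[:2]/2-R@array([.0015,-.043]); print("O",O)
for n,q in(("outlet",(-.039,0)),("pad",(-.044,-.086)),("cap",(.047,0)),("block",(-.044,.086))):
    w=O+R@array(q); print(n,w, hypot(*w),[proj(c,append(w,.082 if n=="cap" else .006)) for c in(t,s)])
for n,u,v,z in(("coupler",328,243,.02),("box",283,237,.026),("usb",383,174,.008),("cab",342,68,0.0),("cab2",435,157,0)):
    w=onplane(t,u,v,z)[:2]; print(n,w,R.T@(w-O))
im=cv2.resize(t["image"][130:270,250:420],None,fx=4.5,fy=4.2,interpolation=cv2.INTER_CUBIC); save("crop",im)
E
python3 m.py
```

```text
top pad (array([377.15720524, 220.92576419]), np.int32(458), ((377.1153564453125, 220.92308044433594), (20.592193603515625, 22.161121368408203), 11.309932708740234)) [ 0.48296563 -0.07703978  0.006     ]
 cap (array([349.65116279, 162.4622093 ]), np.int32(344), ((351.0, 162.5), (17.0, 26.0), 90.0)) [ 0.59056452 -0.01650451  0.0785    ]
 ring (array([341.08527132, 188.9379845 ]), np.int32(129), ((341.0, 189.5), (13.0, 12.0), 90.0)) [ 0.54311327 -0.00097761  0.048     ]
side pad (array([323.5373494, 275.9253012]), np.int32(415), ((323.9729919433594, 275.8378601074219), (14.79590892791748, 30.249414443969727), 80.53767395019531)) [ 0.48398583 -0.07489531  0.006     ]
 cap (array([364.61809045, 201.41708543]), np.int32(199), ((365.0, 201.5), (13.0, 18.0), 90.0)) [ 0.58885474 -0.01352872  0.0785    ]
 ring (array([336.2972973 , 219.44594595]), np.int32(74), ((336.5, 219.5), (7.0, 13.0), 90.0)) [ 0.54326798 -0.00136385  0.048     ]Traceback (most recent call last):
  File "m.py", line 15, in <module>
    P=onplane(t,*blob(t,360,200,400,245,dark)[0],.006); C=onplane(t,*blob(t,330,148,366,178,dark)[0],.0785)
                 ~~~~^^^^^^^^^^^^^^^^^^^^^^^^
  File "m.py", line 7, in blob
    cn=max(cv2.findContours((l==i).astype(np.uint8),0,2)[0],key=cv2.contourArea)
TypeError: max() got an unexpected keyword argument 'key'
```

```bash
python3 - <<'E'
s=open("m.py").read()
s=s.replace("from numpy import *","from numpy import array,append,hypot,arctan2,cos,sin,degrees\ndark2=lambda h:h[...,2]<35")
i=s.index("P=onplane");j=s.index("R=array")
s=s[:i]+'''
q=lambda c,b,f,z:onplane(c,*blob(c,*b,f)[0],z)[:2]
P=(q(t,(360,200,400,245),dark,.006)+q(s,(300,258,350,295),dark,.006))/2
M=(q(t,(330,180,355,200),org,.048)+q(s,(325,210,350,230),org,.048))/2
C=q(s,(350,190,380,212),dark,.0785); C2=q(t,(330,148,366,178),dark2,.0785); print("cap top dark2",C2,blob(t,330,148,366,178,dark2))
W=array([P,M,C]);F=array([[-.044,-.086],[0,0],[.047,0]])
a=W-W.mean(0);b=F-F.mean(0); yaw=np.angle((((a[:,0]+1j*a[:,1])*(b[:,0]-1j*b[:,1]))).sum()); print("yaw",degrees(yaw))
'''+s[j:]
s=s.replace("O=(C+P)[:2]/2-R@array([.0015,-.043])","O=W.mean(0)-R@F.mean(0); print('res mm',1e3*((W-O)@R-F))")
open("m.py","w").write(s)
E
python3 m.py|tail -22
```

```text
top pad (array([377.15720524, 220.92576419]), np.int32(458), ((377.1153564453125, 220.92308044433594), (20.592193603515625, 22.161121368408203), 11.309932708740234)) [ 0.48296563 -0.07703978  0.006     ]
 cap (array([349.65116279, 162.4622093 ]), np.int32(344), ((351.0, 162.5), (17.0, 26.0), 90.0)) [ 0.59056452 -0.01650451  0.0785    ]
 ring (array([341.08527132, 188.9379845 ]), np.int32(129), ((341.0, 189.5), (13.0, 12.0), 90.0)) [ 0.54311327 -0.00097761  0.048     ]
side pad (array([323.5373494, 275.9253012]), np.int32(415), ((323.9729919433594, 275.8378601074219), (14.79590892791748, 30.249414443969727), 80.53767395019531)) [ 0.48398583 -0.07489531  0.006     ]
 cap (array([364.61809045, 201.41708543]), np.int32(199), ((365.0, 201.5), (13.0, 18.0), 90.0)) [ 0.58885474 -0.01352872  0.0785    ]
 ring (array([336.2972973 , 219.44594595]), np.int32(74), ((336.5, 219.5), (7.0, 13.0), 90.0)) [ 0.54326798 -0.00136385  0.048     ]
cap top dark2 [ 0.58990457 -0.01113487] (array([346.88043478, 162.7826087 ]), np.int32(184), ((346.7000427246094, 163.10000610351562), (15.652474403381348, 15.6
[... 474 characters left out ...]
p.float64(322.9183629565808), np.float64(276.8873962328969))]
cap [ 0.58962465 -0.01220104] 0.5897508699362096 [(np.float64(347.5139323809794), np.float64(162.55061646918278)), (np.float64(364.732368993211), np.float64(199.13907440107047))]
block [0.51941505 0.09146966] 0.5274075254976991 [(np.float64(296.1212531561261), np.float64(202.88109047833044)), (np.float64(301.09227161449553), np.float64(214.41384302464826))]
coupler [0.43626199 0.02440619] [-0.11065108  0.00251602]
box [0.44738717 0.11550966] [-0.11952523  0.09386623]
usb [ 0.58130248 -0.08983354] [ 0.05569248 -0.07759191]
cab [ 0.81771345 -0.00384204] [0.26786212 0.05756993]
cab2 [ 0.61996018 -0.20103716] [ 0.11752159 -0.17778085]
```

View pics/crop.png

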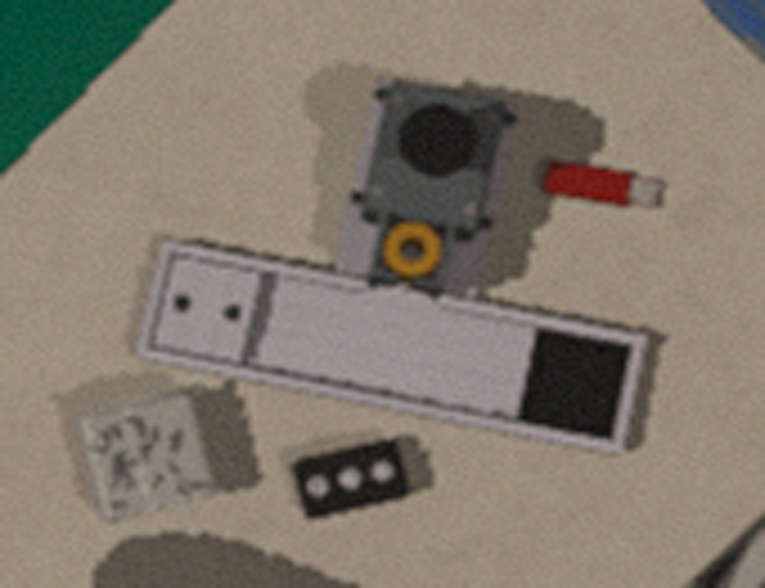

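Call:
{"method": "servo_tool", "body": {
  "motion": [
    [1,3,-4.3,0,-6.5],
    [1,6,-8.6,0,-13],
    [1,9,-12.9,0,-19.5],
    [1,12,-17.1,0,-26],
    [1,15,-21.4,0,-32.5],
    [1,18.2,-25.7,0,-39],
    [1,21.3,-30,0,-45.5],
    [1,24.3,-34.2,0,-52],
    [1,27.4,-38.5,0,-58.5],
    [1,30.4,-42.8,0,-65],
    [1,33.5,-47,0,-71.5],
    [1,36.5,-51.4,0,-78],
    [1,36.5,-51.4,-5,-78],
    [1,36.5,-51.4,-9,-78],
    [1,36.5,-51.4,-9,-78],
    [1,36.5,-51.4,-9,-78]
  ],
  "squeeze": 20
}}

```text
time_s: 2.1
ee_pos: [0.5905, -0.0121, 0.3164]
eef_rot: [3.14, -0.0, 1.359]
force: [-0.3, 0.7, 1.0]
grip_width: 0.0004
grip_force: 0.0
```

```bash
python3 - <<'E'
from h import *
import pickle
o=ctrl.get_obs(); print(o["time_s"],o["ee_pos"],o["eef_rot"],o["qpos"],o["grip_width"],o["force"])
c=ctrl.camera("wrist"); save("w1",c["image"]); print(c["hand_eye"],c["fx"])
c=ctrl.camera("side"); save("s1",cv2.resize(c["image"][100:320,220:460],None,fx=2.7,fy=2.7))
E
```

```text
2.1 [ 0.59050429 -0.01211511  0.31641581] [ 3.13967119e+00 -2.38090161e-04  1.35867769e+00] [-8.25197924e-02  4.71640295e-01  1.49739244e+00 -1.32788871e-05
  1.17062380e+00  1.29604236e-01] 0.0004431313949734358 [-0.28109629  0.7452377   0.95047044]
[[ 8.78079226e-04  9.60740914e-01  2.77445716e-01  8.04654390e-02]
 [ 9.99999591e-01 -7.84037585e-04 -4.49896589e-04  1.26960342e-03]
 [-2.14706192e-04  2.77445997e-01 -9.60741210e-01  1.97353502e-02]
 [ 0.00000000e+00  0.00000000e+00  0.00000000e+00  1.00000000e+00]] 311.9879692548934
```

View pics/w1.png

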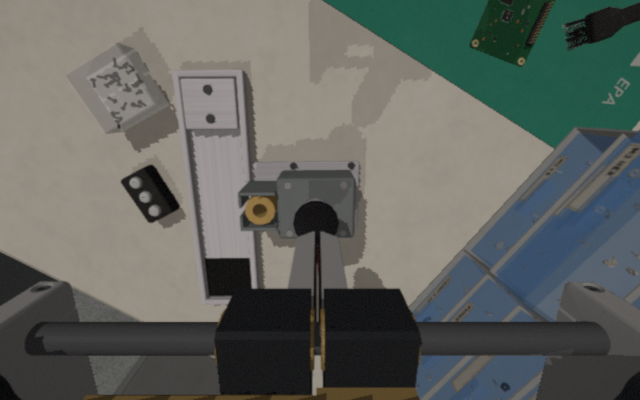

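View pics/s1.png

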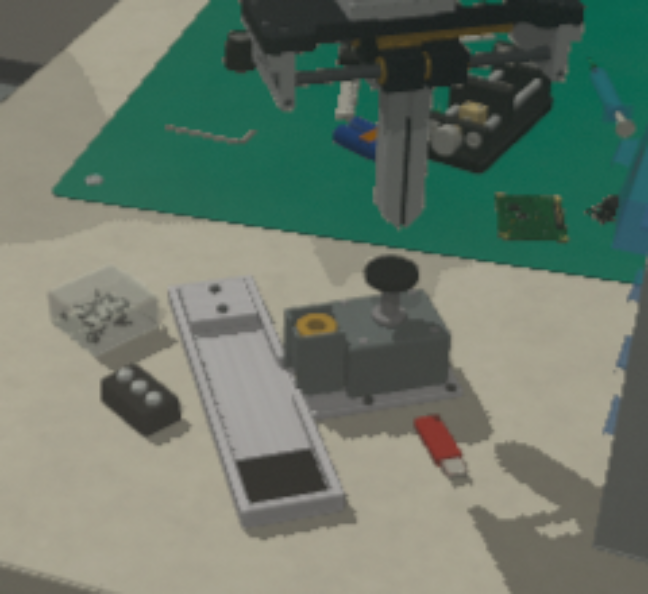

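The wrist view shows the fingertips lined up over the cap, at about (316,215). The side crop shows a clear path down. I'll press slowly.

Call:
{"method": "servo_tool", "body": {
  "motion": [
    [1,0,0,-1.5,0],
    [1,0,0,-2.8,0],
    [1,0,0,-3.1,0],
    [1,0,0,-3.3,0],
    [1,0,0,-3.5,0],
    [1,0,0,-3.7,0],
    [1,0,0,-3.9,0],
    [1,0,0,-4.1,0],
    [1,0,0,-4.3,0],
    [1,0,0,-4.5,0],
    [1,0,0,-4.7,0],
    [1,0,0,-4.9,0],
    [1,0,0,-5.1,0],
    [1,0,0,-5.3,0],
    [1,0,0,-5.5,0],
    [1,0,0,-5.6,0],
    [1,0,0,-5.7,0],
    [1,0,0,-5.7,0],
    [1,0,0,-5.7,0]
  ]
}}

```text
time_s: 4.58
ee_pos: [0.5902, -0.0122, 0.2577]
eef_rot: [3.141, -0.0, 1.358]
force: [-0.1, 0.3, 4.4]
grip_width: 0.0004
grip_force: 1.7
```

Call:
{"method": "servo_tool", "body": {
  "motion": [
    [1,0,0,-0.1,0],
    [1,0,0,-0.15,0],
    [1,0,0,-0.15,0],
    [1,0,0,-0.15,0]
  ]
}}

```text
time_s: 5.08
ee_pos: [0.5902, -0.0122, 0.2565]
eef_rot: [3.141, -0.0, 1.358]
force: [-1.2, 0.3, 6.4]
grip_width: 0.0003
grip_force: 3.5
```

Call:
{"method": "servo_tool", "body": {
  "motion": [
    [1,0,0,-0.05,0],
    [1,0,0,-0.05,0],
    [1,0,0,-0.05,0]
  ]
}}

```text
time_s: 5.45
ee_pos: [0.5902, -0.0122, 0.2564]
eef_rot: [3.141, -0.0, 1.358]
force: [-2.3, 0.7, 10.6]
grip_width: 0.0005
grip_force: 5.6
```

Call:
{"method": "servo_tool", "body": {
  "motion": [
    [1,0,0,0.5,0],
    [1,0,0,1,0],
    [1,0,0,1.6,0],
    [1,0,0,2.2,0],
    [1,0,0,3,0],
    [1,0,0,5,0],
    [1,0,0,7,0],
    [1,-3,2,7,0],
    [1,-6,4.5,7,0],
    [1,-8.1,5.9,7,0],
    [1,-8.1,5.9,7,0],
    [1,-8.1,5.9,7,0]
  ]
}}

```text
time_s: 6.95
ee_pos: [0.5096, 0.0465, 0.3259]
eef_rot: [3.141, -0.0, 1.358]
force: [0.4, 0.3, 0.4]
grip_width: 0.0003
grip_force: 0.0
```

```bash
python3 - <<'E'
from h import *
import pickle
o=ctrl.get_obs(); print(o["time_s"],o["ee_pos"],o["eef_rot"])
c=ctrl.camera("wrist"); c["ee"]=o["ee_pos"]; c["rot"]=o["eef_rot"]; pickle.dump(c,open("w2.pkl","wb")); save("w2",c["image"])
c=ctrl.camera("side"); pickle.dump(c,open("side2.pkl","wb"));save("s2",cv2.resize(c["image"][150:310,250:420],None,fx=3.5,fy=3.5))
E
```

```text
6.95 [0.50959957 0.04649032 0.32592182] [ 3.14119547e+00 -1.58301696e-05  1.35833805e+00]
```

View pics/s2.png

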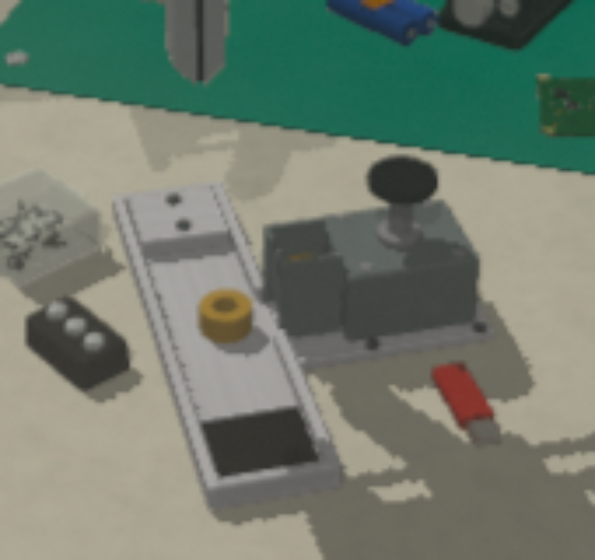

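View pics/w2.png

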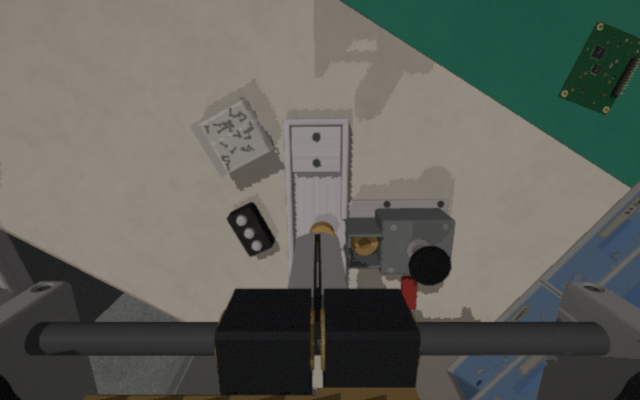

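Side crop: the ring stands in the trough at about (315,237) in the full image, and the plunger is up. The wrist view shows the fingers parallel to the trough and centred across it. Next I measure the spacer, then descend on its +y side.

```bash
python3 - <<'E'
from h import *
import pickle
c=pickle.load(open("side2.pkl","rb"))
hsv=cv2.cvtColor(c["image"],cv2.COLOR_RGB2HSV)[225:252,300:328]
m=((hsv[...,0]>8)&(hsv[...,0]<28)&(hsv[...,1]>130))
v,u=np.nonzero(m); print(len(u),u.min()+300,u.max()+300,v.min()+225,v.max()+225)
w=onplane(c,u.mean()+300,v.mean()+225,.013)[:2]
a=np.radians(-12.3);R=np.array([[np.cos(a),-np.sin(a)],[np.sin(a),np.cos(a)]])
O=np.array([.5437,-.0020])
print(w,R.T@(w-O),"finger",R.T@(np.array([.5096,.0465])-O))
for q in((-.044,.02),(-.044,-.064),(-.044,-.086)): print(q,O+R@np.array(q)-[.5096,.0465])
E
```

```text
87 308 320 233 242
[0.50775808 0.01033087] [-0.03774374  0.0043911 ] finger [-0.04364923  0.04012237]
(-0.044, 0.02) [-0.0046294  -0.01958575]
(-0.044, -0.064) [-0.02252395 -0.10165758]
(-0.044, -0.086) [-0.02721062 -0.12315258]
```

Call:
{"method": "servo_tool", "body": {
  "motion": [
    [1,0,0,-3,0],
    [1,0,0,-6,0],
    [1,0,0,-8,0],
    [1,0,0,-9.5,0],
    [1,0,0,-10.5,0],
    [1,0,0,-11.2,0],
    [1,0,0,-11.5,0],
    [1,0,0,-11.5,0],
    [1,0,0,-11.5,0]
  ]
}}

```text
time_s: 8.18
ee_pos: [0.5093, 0.0468, 0.2111]
eef_rot: [3.141, -0.0, 1.359]
force: [0.8, -0.1, 0.7]
grip_width: 0.0004
grip_force: 0.0
```

Call:
{"method": "servo_tool", "body": {
  "motion": [
    [1,-0.1,-0.4,0,0],
    [1,-0.2,-0.9,0,0],
    [1,-0.3,-1.4,0,0],
    [1,-0.4,-1.9,0,0],
    [1,-0.5,-2.4,0,0],
    [1,-0.65,-3,0,0],
    [1,-0.8,-3.7,0,0],
    [1,-0.95,-4.4,0,0],
    [1,-1.1,-5.1,0,0],
    [1,-1.25,-5.8,0,0],
    [1,-1.4,-6.5,0,0],
    [1,-1.55,-7.2,0,0],
    [1,-1.7,-7.8,0,0],
    [1,-1.8,-8.3,0,0],
    [1,-1.9,-8.7,0,0],
    [1,-1.95,-9,0,0],
    [1,-2,-9.2,0,0],
    [1,-2,-9.2,0,0]
  ]
}}

```text
time_s: 10.42
ee_pos: [0.4892, -0.0452, 0.2106]
eef_rot: [-3.142, -0.0, 1.358]
force: [-0.6, -0.3, -0.9]
grip_width: 0.0005
grip_force: 0.0
```

```bash
python3 - <<'E'
from h import *
o=ctrl.get_obs(); print(o["time_s"],o["ee_pos"],o["force"])
c=ctrl.camera("side"); save("s3",cv2.resize(c["image"][190:310,250:420],None,fx=4,fy=4))
E
```

```text
10.425 [ 0.48915733 -0.04524972  0.21062739] [-0.59145804 -0.34946899 -0.90349456]
```

View pics/s3.png

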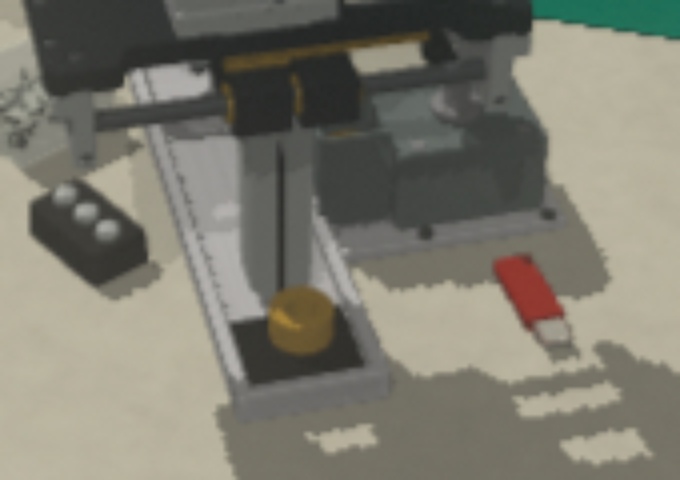

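The ring at crop (301,320) is on the pad with about 11 mm still to go, and the coupler and USB stick haven't moved.

Call:
{"method": "servo_tool", "body": {
  "motion": [
    [1,-0.1,-0.3,0,0],
    [1,-0.15,-0.6,0,0],
    [1,-0.2,-0.8,0,0],
    [1,-0.2,-1,0,0],
    [1,-0.2,-1,0,0],
    [1,-0.2,-1,0,0],
    [1,0,-0.2,0,0],
    [1,0.2,0.8,0,0],
    [1,0.2,0.8,3,0],
    [1,0.2,0.8,7,0],
    [1,0.2,0.8,12,0],
    [1,0.2,0.8,17,0],
    [1,0.2,0.8,17,0]
  ]
}}

```text
time_s: 12.1
ee_pos: [0.4914, -0.0366, 0.3841]
eef_rot: [3.135, -0.0, 1.359]
force: [-0.4, -0.6, -1.0]
grip_width: 0.0
grip_force: 0.0
```

```bash
python3 - <<'E'
from h import *
o=ctrl.get_obs(); print(o["time_s"],o["ee_pos"],o["force"])
c=ctrl.camera("side"); save("s4",cv2.resize(c["image"][190:310,250:420],None,fx=4,fy=4))
hsv=cv2.cvtColor(c["image"],cv2.COLOR_RGB2HSV)[255:295,300:345]
m=((hsv[...,0]>8)&(hsv[...,0]<28)&(hsv[...,1]>130))
v,u=np.nonzero(m); print(len(u),u.min()+300,u.max()+300,v.min()+255,v.max()+255)
w=onplane(c,(u.min()+u.max())/2+300,(v.min()+v.max())/2+255,.013)[:2]
a=np.radians(-12.3);R=np.array([[np.cos(a),-np.sin(a)],[np.sin(a),np.cos(a)]])
print("rel pad mm",1e3*(R.T@(w-np.array([.5437,-.0020]))-[-.044,-.086]))
E
```

```text
12.1 [ 0.49139651 -0.03655364  0.38408615] [-0.43090208 -0.59080819 -1.03518918]
120 319 334 266 277
rel pad mm [6.19020065 3.35224816]
```

View pics/s4.png

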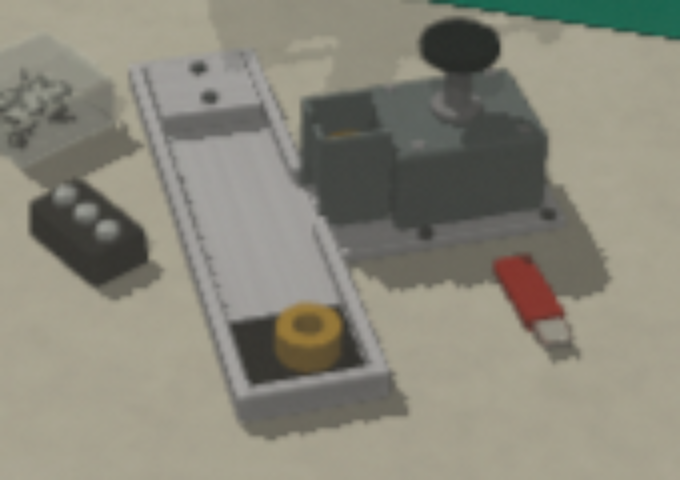

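The ring at crop (308,337) lies flat and wholly on the pad, about 3 mm off centre along the trough and 6 mm across it. The plunger is up, and the box, coupler and USB stick show no visible movement, so I'm handing in.

```bash
python3 -c "
from station import ctrl
print(ctrl.hand_in())"
```

```text
the job is handed in; nothing more can be done
None
```

I pressed the plunger once, pushed the ejected spacer along the trough onto the rubber pad (about 3 mm off centre along it, 6 mm across), and handed the job in at about 12 s; no verdict came back.

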